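# Pack the reagent kit into its carrier

### The arm

A 6-joint arm with a two-finger parallel gripper is mounted at the origin on the work surface. World frame = base frame: x ahead of the robot, y to its left, z up, the work surface at z = 0. Lengths are in m, angles in degrees, forces in N, time in s.
With the tool pointing down it reaches from about 0.3 to 0.75 m from the base axis. Payload 8.5 kg.
Tool frame: the origin (TCP) lies at the very end of the fingers, on their centre line; the grasp point (between the pads) lies 19 mm behind it; z points along the fingers, y is the line along which they close (so a half turn about z gives the same grasp; the last joint's range is limited). The gripper opens to 85 mm and grips with 20 to 120 N. Pads are 22 mm wide; open, the fingers measure 114 mm over their backs; the gripper's body (76 mm by 85 mm) begins 54 mm behind the grasp point. The pads swing forward as they close: fully open they stand 13 mm farther back than shut.
Start: joints at [51.721, 21.807, 74.336, -0, 83.858, -12.336], TCP at [0.241, 0.495, 0.231] pointing down, gripper open.
Joint ranges: [-178.18, 178.18], [-50.72, 133.34], [12.68, 142.11], [-81.47, 261.47], [9.98, 163.14], [-165.26, 165.26]. Speed limits (degrees/s): [136.94, 136.94, 180, 180, 180, 180].

### API

Orientations are given as a 3x3 rotation matrix whose columns are the frame's x, y, z axes.
In Python, from rig import env, imaging gives the robot as it stands. The module is installed in compiled form; this text tells all that it offers.
- The arm moves only by the tool arm_command, never from a script. Its arguments are lists of equal length, an entry for each row: "turn": the turn, a rotation vector about the tool's x, y, z in units of 5 degrees (1.0 is 5 degrees), a list of three; "xyz": the shift along the tool's x, y, z in units of 50 mm (1.0 is 50 mm), a list of three; "claw": the finger opening in mm, from 0 to 85.4. A call has 1 to 12 rows; each row shifts and turns the commanded pose from where the row before left it, along the tool's axes as they then stand; what a row does not reach is not made up. A row lasts 1/10 s, in which the tool goes at most 50 mm and 8.59 degrees, less where a joint would pass 70% of its speed; a pose out of reach is approached as far as the arm can. A call is refused whole if a number of a shift passes 1 or a number of a turn 1, either way. A call with a gripper value outside its range is refused whole. The fingers move at their own pace and stop on an object; "squeeze" is the grip in N (left out, the last holds). Time passes only in rows, so rows that do not move let the fingers close. It gives the time, the measured TCP pose, the force, the opening and the grip force at its end, in the units of the state.
- env.observe(): the state, without advancing time (a new reading comes with each control period).
- imaging.get_image(name): name is "scene" or "top"; returns (picture, depth): 400x640x3 uint8, blue, green, red; 400x640 float32, m along the optical axis (not along the pixel's ray), 0 where there is no reading.
- imaging.camera_info(name): a dict with "camera_matrix" (3x3 intrinsics, pixels), "rvec" (rotation vector, rad) and "tvec" (3), from world to camera coordinates, as OpenCV has them. Camera axes: x right, y down, z forward; pixel columns grow to the right and rows downward; lengths in m; the calibration is good to about 2 mm. A picture is of the moment at which its call begins. camera_info takes no time and is no camera call.
- env.close_job(): hands the job in; it is judged then, once.
The state is a dict: "time_s": time; "q": joint angles; "qvel": joint speeds; "joint_efforts": joint torques, N m; "position": TCP position; "tool_rot": TCP orientation; "ft_force": force on the tool from outside, world axes, zero at the start; "wrist_torque": the same for the moment, N m; "grip_width": finger opening in m; "gripper_force": force on a finger pad.
Only numpy, scipy, OpenCV 4.12 (cv2) and the standard library are available. Lean on these libraries where they do the work, as an engineer would, in place of code of your own. Each camera call takes 0.05 s, during which the arm holds its last target. There are 200 camera calls.

### The job

Pack the reagent kit into the navy carrier tray: stand each of the four white bottles upright in the cup of the same colour as its cap, setting it down rather than dropping it. The two amber-brown bottles have the same caps but do not belong to the kit: leave them standing where they are.

Things in the scene. Friction and masses are not known exactly. Their poses are not given: they have to be found in the camera images.
- kit_red: Kit bottle: loose, upright, round, opaque WHITE body, red screw cap, thin red stripe on the label. Body 38 mm diameter, straight up to 64 mm, shoulder to 73 mm; cap 28 mm diameter, top at 92 mm; about 90 g. Origin: centre of its underside, z up. Starts standing on the bench (z = 0), its neighbours' centres at least 100 mm away along world x or 80 mm along y.
- kit_yellow: Kit bottle: loose, upright, round, opaque WHITE body, yellow screw cap, thin yellow stripe on the label. Body 38 mm diameter, straight up to 64 mm, shoulder to 73 mm; cap 28 mm diameter, top at 92 mm; about 90 g. Origin: centre of its underside, z up. Starts standing on the bench (z = 0), its neighbours' centres at least 100 mm away along world x or 80 mm along y.
- kit_green: Kit bottle: loose, upright, round, opaque WHITE body, green screw cap, thin green stripe on the label. Body 38 mm diameter, straight up to 64 mm, shoulder to 73 mm; cap 28 mm diameter, top at 92 mm; about 90 g. Origin: centre of its underside, z up. Starts standing on the bench (z = 0), its neighbours' centres at least 100 mm away along world x or 80 mm along y.
- kit_blue: Kit bottle: loose, upright, round, opaque WHITE body, blue screw cap, thin blue stripe on the label. Body 38 mm diameter, straight up to 64 mm, shoulder to 73 mm; cap 28 mm diameter, top at 92 mm; about 90 g. Origin: centre of its underside, z up. Starts standing on the bench (z = 0), its neighbours' centres at least 100 mm away along world x or 80 mm along y.
- cup_red: Red cup for the red-capped kit bottle: round, open on top, outside 68 mm, inside 62 mm diameter. Origin: centre of its underside, 4 mm above the bench; floor 5 mm, rim 25 mm above the origin; x, y along the tray sides. Fixed with the three other cups, 2 x 2 at 88 mm pitch, corners shuffled, in a fixed navy tray (190 x 190 mm, rim 18 mm above the bench).
- cup_yellow: Yellow cup for the yellow-capped kit bottle: round, open on top, outside 68 mm, inside 62 mm diameter. Origin: centre of its underside, 4 mm above the bench; floor 5 mm, rim 25 mm above the origin; x, y along the tray sides. Fixed with the three other cups, 2 x 2 at 88 mm pitch, corners shuffled, in a fixed navy tray (190 x 190 mm, rim 18 mm above the bench).
- cup_green: Green cup for the green-capped kit bottle: round, open on top, outside 68 mm, inside 62 mm diameter. Origin: centre of its underside, 4 mm above the bench; floor 5 mm, rim 25 mm above the origin; x, y along the tray sides. Fixed with the three other cups, 2 x 2 at 88 mm pitch, corners shuffled, in a fixed navy tray (190 x 190 mm, rim 18 mm above the bench).
- cup_blue: Blue cup for the blue-capped kit bottle: round, open on top, outside 68 mm, inside 62 mm diameter. Origin: centre of its underside, 4 mm above the bench; floor 5 mm, rim 25 mm above the origin; x, y along the tray sides. Fixed with the three other cups, 2 x 2 at 88 mm pitch, corners shuffled, in a fixed navy tray (190 x 190 mm, rim 18 mm above the bench).
- amber_red: Look-alike that does not belong to the kit: same bottle shape, size and red cap as the red kit bottle (38 mm diameter, 92 mm high, loose, upright), but the body is dark AMBER BROWN. Origin at the centre of its underside. To be left standing where it is.
- amber_blue: Look-alike that does not belong to the kit: same bottle shape, size and blue cap as the blue kit bottle (38 mm diameter, 92 mm high, loose, upright), but the body is dark AMBER BROWN. Origin at the centre of its underside. To be left standing where it is.

How it is judged:
By the outcome, as a careful person would: the job done as asked, in the order asked, and still so for the second after the job is handed in, with the robot touching nothing.
It also fails if it takes over 106 s, if anything falls off the work surface, if the arm or the gripper's body presses on something with over 40 N, if the wrist force passes 120 N, or if a joint passes its speed limit or range.

## Working session

There is one attempt and no reset: what is moved stays moved. The work goes in short steps, Python scripts to look and compute and a tool call to move; the robot and the scene stay as the last step left them, time stands still between calls to the robot, and variables do not carry over. Pictures are saved under pics/ and viewed, at most 14 in all, crops included, and the job is handed in when it is done.

Besides the shell and the picture viewer there is one more tool, called after "Request:" as name(argument=value, ...) on one line, values as JSON. arm_command: Moves the arm, as the interface text tells. Its arguments: {"type":"object","properties":{"turn":{"type":"array"},"xyz":{"type":"array"},"claw":{"type":"array"},"squeeze":{"type":"number"}},"required":["turn","xyz","claw"]}

```bash
mkdir -p pics
python3 - <<'E'
from rig import env, imaging
import cv2, numpy as np
for n in("scene","top"):
    p,d=imaging.get_image(n); cv2.imwrite(f"pics/{n}0.png",p); np.savez(f"{n}0.npz",p=p,d=d)
    c=imaging.camera_info(n); R=cv2.Rodrigues(np.array(c["rvec"],float))[0]; print(n,-R.T@np.array(c["tvec"]).ravel(),R[2])
s=env.observe(); print(s["time_s"],s["position"],s["tool_rot"],s["grip_width"])
E
```

```text
scene [ 1.1749414  -0.13174668  0.64504364] [-0.70754454  0.12984886 -0.69463659]
top [ 0.46727474 -0.01785091  1.08406846] [ 0.07975484  0.02890852 -0.99639523]
0.1 [0.24045807 0.4943584  0.23076437] [[-8.99225869e-01  4.37483908e-01 -8.16492857e-04]
 [ 4.37484588e-01  8.99225277e-01 -1.06644433e-03]
 [ 2.67658781e-04 -1.31617737e-03 -9.99999098e-01]] 0.0853323984497592
```

View pics/scene0.png

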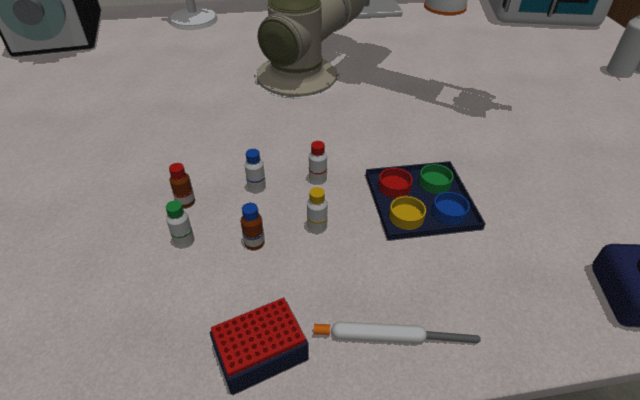

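View pics/top0.png

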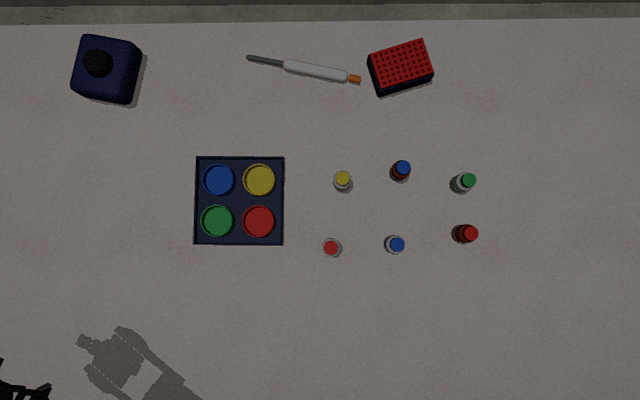

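The scene and top views agree. In the top view the kit caps are yellow (342,178), green (468,181), red (331,247) and blue (397,244). The ambers are blue (402,168) and red (470,233). The cups are blue (219,180), yellow (259,180), green (217,220) and red (259,221).

```bash
cat > h.py <<'E'
import cv2, numpy as np
from rig import env, imaging
HUE={"red":[(0,8),(172,180)],"yellow":[(20,35)],"green":[(50,80)],"blue":[(100,125)]}
def mask(p,c):
    h=cv2.cvtColor(p,cv2.COLOR_BGR2HSV); m=0
    for a,b in HUE[c]: m=m|cv2.inRange(h,(a,140,60),(b,255,255))
    return m
def ray(n,u,v,z):
    c=imaging.camera_info(n); R=cv2.Rodrigues(np.array(c["rvec"],float))[0]; o=-R.T@np.array(c["tvec"],float).ravel()
    r=R.T@np.linalg.solve(np.array(c["camera_matrix"]),[u,v,1.]); return o+r*(z-o[2])/r[2]
def blobs(p,c,amin=60):
    for k in cv2.findContours(mask(p,c),cv2.RETR_EXTERNAL,cv2.CHAIN_APPROX_NONE)[0]:
        if cv2.contourArea(k)>amin: yield cv2.minEnclosingCircle(k),cv2.contourArea(k)
E
python3 - <<'E'
from h import *
p=np.load("top0.npz")["p"]
for c in HUE:
    for ((u,v),r),a in blobs(p,c):
        cup=a>500
        print(c,"cup" if cup else "cap",round(u),round(v),round(r,1),a,ray("top",u,v,.029 if cup else .092).round(4))
h=cv2.cvtColor(p,cv2.COLOR_BGR2HSV)
print(h[180,219],h[178,342],h[160,200],h[75,100])
c=cv2.inRange(p,(30,0,0),(120,75,60)); c[:,:180]=0;c[:,300:]=0
k=max(cv2.findContours(c,cv2.RETR_EXTERNAL,cv2.CHAIN_APPROX_NONE)[0],key=cv2.contourArea); b=cv2.boxPoints(cv2.minAreaRect(k))
print([ray("top",*q,.018).round(3) for q in b])
E
```

```text
red cap 330 247 6.8 127.5 [ 0.4481 -0.0129  0.092 ]
red cap 471 233 7.1 136.5 [ 0.4762 -0.2867  0.092 ]
red cup 257 220 16.2 780.5 [0.5031 0.1407 0.029 ]
red cup 402 62 32.6 1936.5 [ 0.8402 -0.1657  0.029 ]
yellow cap 342 178 6.9 126.0 [ 0.5852 -0.0365  0.092 ]
yellow cup 258 179 16.0 755.0 [0.5903 0.1391 0.029 ]
green cup 216 220 16.1 757.5 [0.504  0.2287 0.029 ]
green cap 468 180 6.7 120.5 [ 0.581  -0.2848  0.092 ]
blue cap 397 244 6.9 129.5 [ 0.4545 -0.143   0.092 ]
blue cup 217 179 16.1 763.5 [0.5921 0.2277 0.029 ]
blue cap 403 167 6.9 128.0 [ 0.6066 -0.1567  0.092 ]
[110 211  98] [ 26 182 118] [110 109  47] [90 64  4]
[array([0.454, 0.274, 0.018]), array([0.639, 0.275, 0.018]), array([0.635, 0.085, 0.018]), array([0.451, 0.087, 0.018])]
```

Request:
arm_command(turn=[[0, 0, -1], [0, 0, -1], [0, 0, -1], [0, 0, -1], [0, 0, -1], [0, 0, -0.19], [0, 0, 0], [0, 0, 0], [0, 0, 0], [0, 0, 0], [0, 0, 0], [0, 0, 0]], xyz=[[0, 0, 0], [0, 0, 0], [0, 0, 0], [0, 0, 0], [0, 0, 0], [0, 0, 0], [-0.25, -0.6, 0], [-0.25, -0.6, 0], [-0.25, -0.6, 0], [-0.25, -0.6, 0], [-0.25, -0.6, 0], [-0.25, -0.6, 0]], claw=[80, 80, 80, 80, 80, 80, 80, 80, 80, 80, 80, 80], squeeze=30)

```text
time_s: 1.3
position: [0.3158, 0.3133, 0.2313]
tool_rot: [[-1.0, 0.002, -0.0], [0.002, 1.0, -0.0], [0.0, -0.0, -1.0]]
ft_force: [0.3, 0.7, -0.1]
grip_width: 0.0798
gripper_force: 0.0
```

Request:
arm_command(turn=[[0, 0, 0], [0, 0, 0], [0, 0, 0], [0, 0, 0], [0, 0, 0], [0, 0, 0], [0, 0, 0], [0, 0, 0], [0, 0, 0], [0, 0, 0], [0, 0, 0], [0, 0, 0]], xyz=[[-0.24, -0.6, 0], [-0.24, -0.6, 0], [-0.24, -0.6, 0], [-0.24, -0.6, 0], [-0.24, -0.6, 0], [-0.24, -0.6, 0], [-0.24, -0.6, 0.2], [-0.24, -0.6, 0.4], [-0.24, -0.6, 0.4], [-0.24, -0.6, 0.4], [-0.24, -0.53, 0.4], [0, 0, 0]], claw=[80, 80, 80, 80, 80, 80, 80, 80, 80, 80, 80, 80])

```text
time_s: 2.5
position: [0.4478, -0.0142, 0.1392]
tool_rot: [[-1.0, 0.005, -0.004], [0.005, 1.0, 0.001], [0.004, 0.001, -1.0]]
ft_force: [-0.9, 0.5, 0.3]
grip_width: 0.08
gripper_force: 0.0
```

Run:
```python
from h import *
print(env.observe()["position"])
p,d=imaging.get_image("scene")
for c in HUE:
    for ((u,v),r),a in blobs(p,c,50):
        if a<400: print(c,round(u),round(v),round(r,1),a,ray("scene",u,v,.085).round(3))
t,_=imaging.get_image("top")
cv2.imwrite("pics/a1.png",np.hstack([p[80:300,120:500],t[120:340,200:520]]))
```

```text
[ 0.44784074 -0.0141919   0.13918464]
red 177 171 8.7 181.0 [ 0.483 -0.286  0.085]
red 318 148 7.2 134.0 [ 0.453 -0.013  0.085]
yellow 316 195 8.4 185.0 [ 0.589 -0.037  0.085]
green 174 209 8.6 166.5 [ 0.585 -0.284  0.085]
blue 250 211 8.7 191.0 [ 0.611 -0.157  0.085]
blue 252 156 7.3 139.0 [ 0.459 -0.143  0.085]
```

View pics/a1.png

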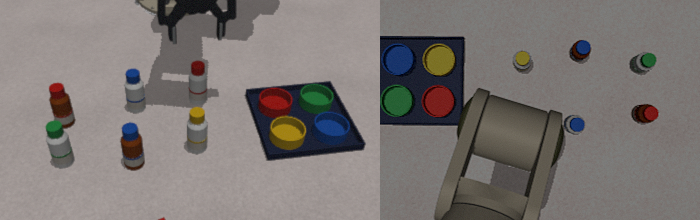

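The gripper hangs above and around the red kit bottle (crop left ~(198,60)). The two views agree within about 4 mm. Next I descend and grasp.

Request:
arm_command(turn=[[0, 0, 0], [0, 0, 0], [0, 0, 0], [0, 0, 0], [0, 0, 0], [0, 0, 0], [0, 0, 0], [0, 0, 0], [0, 0, 0], [0, 0, 0], [0, 0, 0], [0, 0, 0]], xyz=[[0, 0, 0.4], [0, 0, 0.4], [0, 0, 0.4], [0, 0, 0.4], [0, 0, 0.38], [0, 0, 0.2], [0, 0, 0], [0, 0, 0], [0, 0, 0], [0, 0, 0], [0, 0, 0], [0, 0, 0]], claw=[80, 80, 80, 80, 80, 80, 80, 36, 34, 34, 34, 34], squeeze=30)

```text
time_s: 3.8
position: [0.4481, -0.012, 0.0332]
tool_rot: [[-1.0, 0.0, 0.002], [0.0, 1.0, -0.0], [-0.002, -0.0, -1.0]]
ft_force: [-0.6, 0.1, 5.4]
grip_width: 0.0371
gripper_force: 29.5
```

Request:
arm_command(turn=[[0, 0, 0], [0, 0, 0], [0, 0, 0], [0, 0, 0], [0, 0, 0], [0, 0, 0], [0, 0, 0], [0, 0, 0], [0, 0, 0], [0, 0, 0], [0, 0, 0], [0, 0, 0]], xyz=[[0, 0, -0.2], [0, 0, -0.4], [0, 0, -0.4], [0, 0, -0.4], [-0.05, 0.16, 0], [-0.15, 0.4, 0], [-0.2, 0.5, 0], [-0.2, 0.5, 0], [-0.2, 0.5, 0], [-0.15, 0.5, 0], [-0.1, 0.35, 0], [-0.05, 0.16, 0]], claw=[34, 34, 34, 34, 34, 34, 34, 34, 34, 34, 34, 34])

```text
time_s: 5.0
position: [0.5024, 0.1433, 0.1018]
tool_rot: [[-1.0, -0.002, -0.001], [-0.002, 1.0, 0.0], [0.001, 0.0, -1.0]]
ft_force: [0.4, 0.4, -1.0]
grip_width: 0.037
gripper_force: 30.4
```

Request:
arm_command(turn=[[0, 0, 0], [0, 0, 0], [0, 0, 0], [0, 0, 0], [0, 0, 0], [0, 0, 0], [0, 0, 0]], xyz=[[0, 0, 0], [0, 0, 0.2], [0, 0, 0.3], [0, 0, 0.3], [0, 0, 0.2], [0, 0, 0.1], [0, 0, 0]], claw=[34, 34, 34, 34, 34, 34, 34])

```text
time_s: 5.7
position: [0.5024, 0.1412, 0.0467]
tool_rot: [[-1.0, 0.0, -0.001], [0.0, 1.0, -0.0], [0.001, -0.0, -1.0]]
ft_force: [0.1, -0.4, -1.4]
grip_width: 0.0367
gripper_force: 30.4
```

Run:
```python
from h import *
s=env.observe(); print(s["position"],s["ft_force"])
p,d=imaging.get_image("scene"); t,_=imaging.get_image("top")
a=cv2.resize(p[120:260,340:520],None,fx=2,fy=2); b=cv2.resize(t[140:280,180:340],None,fx=2,fy=2)
cv2.imwrite("pics/a2.png",np.hstack([a,b]))
```

```text
[0.50237723 0.14118143 0.04674217] [ 0.12831978 -0.37935998 -1.36340635]
```

View pics/a2.png

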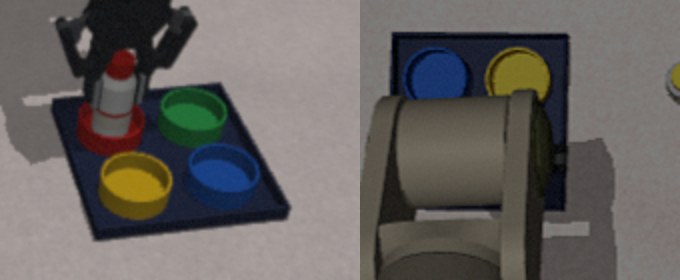

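The red bottle stands held inside the red cup (crop left ~(112,115)), a few mm above the floor. I lower the rest slowly.

Request:
arm_command(turn=[[0, 0, 0], [0, 0, 0], [0, 0, 0]], xyz=[[0, 0, 0.04], [0, 0, 0.03], [0, 0, 0]], claw=[34, 34, 34])

```text
time_s: 6.1
position: [0.5026, 0.1416, 0.0438]
tool_rot: [[-1.0, -0.0, 0.0], [-0.0, 1.0, 0.0], [-0.0, 0.0, -1.0]]
ft_force: [0.3, -0.5, -1.3]
grip_width: 0.0367
gripper_force: 30.4
```

Request:
arm_command(turn=[[0, 0, 0], [0, 0, 0], [0, 0, 0]], xyz=[[0, 0, 0.02], [0, 0, 0.02], [0, 0, 0]], claw=[34, 34, 34])

```text
time_s: 6.4
position: [0.5028, 0.1416, 0.0422]
tool_rot: [[-1.0, -0.0, 0.001], [-0.0, 1.0, 0.0], [-0.001, 0.0, -1.0]]
ft_force: [-1.7, -0.0, 4.0]
grip_width: 0.0369
gripper_force: 30.7
```

Request:
arm_command(turn=[[0, 0, 0], [0, 0, 0], [0, 0, 0], [0, 0, 0], [0, 0, 0], [0, 0, 0], [0, 0, 0], [0, 0, 0], [0, 0, 0], [0, 0, 0], [0, 0, 0], [0, 0, 0]], xyz=[[0, 0, 0], [0, 0, 0], [0, 0, 0], [0, 0, 0], [0, 0, 0], [0, 0, -0.2], [0, 0, -0.3], [0, 0, -0.4], [0, 0, -0.4], [0, 0, -0.4], [0, 0, -0.3], [0, 0, 0]], claw=[42, 48, 60, 62, 62, 62, 62, 62, 62, 62, 62, 62])

```text
time_s: 7.6
position: [0.5036, 0.1417, 0.1442]
tool_rot: [[-1.0, -0.0, 0.005], [-0.0, 1.0, 0.0], [-0.005, 0.0, -1.0]]
ft_force: [-0.6, -0.4, -0.5]
grip_width: 0.0622
gripper_force: 0.0
```

Request:
arm_command(turn=[[0, 0, 0], [0, 0, 0], [0, 0, 0], [0, 0, 0], [0, 0, 0], [0, 0, 0], [0, 0, 0], [0, 0, 0], [0, 0, 0], [0, 0, 0]], xyz=[[-0.1, -0.25, 0], [-0.2, -0.5, 0], [-0.24, -0.5, 0], [-0.24, -0.5, 0], [-0.24, -0.5, 0], [-0.24, -0.5, 0], [-0.2, -0.5, 0], [-0.18, -0.3, 0], [0, 0, 0], [0, 0, 0]], claw=[80, 80, 80, 80, 80, 80, 80, 80, 80, 80])

```text
time_s: 8.6
position: [0.5843, -0.0358, 0.1412]
tool_rot: [[-1.0, 0.0, -0.001], [0.0, 1.0, 0.001], [0.001, 0.001, -1.0]]
ft_force: [-1.6, -0.3, -0.1]
grip_width: 0.08
gripper_force: 0.0
```

Run:
```python
from h import *
s=env.observe(); print(s["position"],s["ft_force"])
p,d=imaging.get_image("scene"); t,_=imaging.get_image("top")
for ((u,v),r),a in blobs(p,"yellow",50): print(u,v,a,ray("scene",u,v,.085).round(3))
a=cv2.resize(p[120:260,280:520],None,fx=2,fy=2); b=cv2.resize(t[140:280,180:340],None,fx=2,fy=2)
cv2.imwrite("pics/a3.png",np.hstack([a,b]))
```

```text
[ 0.58432471 -0.03579362  0.14115795] [-1.64682997 -0.33052997 -0.09043326]
407.2417297363281 211.8046417236328 931.5 [0.655 0.111 0.085]
316.60595703125 195.08277893066406 182.0 [ 0.589 -0.037  0.085]
```

View pics/a3.png

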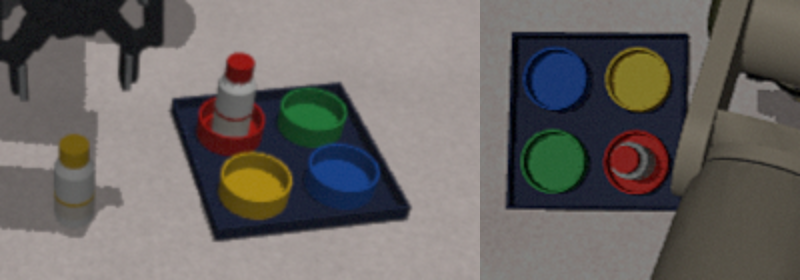

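The red bottle stands upright in the red cup (top crop ~(630,160)). The yellow bottle (crop left (75,150)) is untouched under the open gripper. Next I grasp yellow.

Request:
arm_command(turn=[[0, 0, 0], [0, 0, 0], [0, 0, 0], [0, 0, 0], [0, 0, 0], [0, 0, 0], [0, 0, 0], [0, 0, 0], [0, 0, 0], [0, 0, 0], [0, 0, 0], [0, 0, 0]], xyz=[[0, 0, 0.4], [0, 0, 0.4], [0, 0, 0.4], [0, 0, 0.4], [0, 0, 0.36], [0, 0, 0.2], [0, 0, 0], [0, 0, 0], [0, 0, 0], [0, 0, 0], [0, 0, 0], [0, 0, 0]], claw=[80, 80, 80, 80, 80, 80, 80, 36, 34, 34, 34, 34])

```text
time_s: 9.9
position: [0.5851, -0.0359, 0.0348]
tool_rot: [[-1.0, -0.0, 0.002], [-0.0, 1.0, -0.0], [-0.002, -0.0, -1.0]]
ft_force: [-2.3, -0.1, 6.2]
grip_width: 0.037
gripper_force: 30.2
```

Run:
```python
from h import *
p,d=imaging.get_image("scene")
m=mask(p,"red"); m[:, :350]=0; m[168:]=0
k=max(cv2.findContours(m,cv2.RETR_EXTERNAL,cv2.CHAIN_APPROX_NONE)[0],key=cv2.contourArea); (u,v),r=cv2.minEnclosingCircle(k); print(u,v,r,ray("scene",u,v,.094))
```

```text
399.5 153.5 7.382511615753174 [0.50731913 0.14015777 0.094     ]
```

Request:
arm_command(turn=[[0, 0, 0], [0, 0, 0], [0, 0, 0], [0, 0, 0], [0, 0, 0], [0, 0, 0], [0, 0, 0], [0, 0, 0], [0, 0, 0], [0, 0, 0], [0, 0, 0], [0, 0, 0]], xyz=[[0, 0, -0.2], [0, 0, -0.4], [0, 0, -0.4], [0, 0, -0.4], [0, 0.2, 0], [-0.02, 0.45, 0], [-0.02, 0.6, 0], [-0.02, 0.6, 0], [-0.02, 0.6, 0], [-0.02, 0.5, 0], [0, 0.4, 0], [0, 0.17, 0]], claw=[34, 34, 34, 34, 34, 34, 34, 34, 34, 34, 34, 34])

```text
time_s: 11.15
position: [0.5889, 0.1423, 0.103]
tool_rot: [[-1.0, -0.002, -0.001], [-0.002, 1.0, 0.0], [0.001, 0.0, -1.0]]
ft_force: [-0.4, 0.0, -0.0]
grip_width: 0.0371
gripper_force: 30.3
```

Request:
arm_command(turn=[[0, 0, 0], [0, 0, 0], [0, 0, 0], [0, 0, 0], [0, 0, 0], [0, 0, 0], [0, 0, 0], [0, 0, 0], [0, 0, 0], [0, 0, 0]], xyz=[[0, 0, 0], [0, 0, 0], [0, 0, 0.2], [0, 0, 0.3], [0, 0, 0.3], [0, 0, 0.2], [0, 0, 0.1], [0, 0, 0.04], [0, 0, 0.02], [0, 0, 0]], claw=[34, 34, 34, 34, 34, 34, 34, 34, 34, 34])

```text
time_s: 12.15
position: [0.5899, 0.1401, 0.0462]
tool_rot: [[-1.0, -0.0, 0.001], [-0.0, 1.0, 0.0], [-0.001, 0.0, -1.0]]
ft_force: [-0.1, 1.1, -0.4]
grip_width: 0.0371
gripper_force: 30.2
```

Request:
arm_command(turn=[[0, 0, 0], [0, 0, 0], [0, 0, 0], [0, 0, 0]], xyz=[[0, 0, 0.02], [0, 0, 0.02], [0, 0, 0.01], [0, 0, 0]], claw=[34, 34, 34, 34])

```text
time_s: 12.55
position: [0.5898, 0.1401, 0.0439]
tool_rot: [[-1.0, -0.0, 0.001], [-0.0, 1.0, 0.0], [-0.001, 0.0, -1.0]]
ft_force: [-2.0, -0.6, 4.5]
grip_width: 0.0371
gripper_force: 30.6
```

Request:
arm_command(turn=[[0, 0, 0], [0, 0, 0], [0, 0, 0], [0, 0, 0], [0, 0, 0], [0, 0, 0], [0, 0, 0], [0, 0, 0], [0, 0, 0], [0, 0, 0], [0, 0, 0], [0, 0, 0]], xyz=[[0, 0, 0], [0, 0, 0], [0, 0, 0], [0, 0, 0], [0, 0, 0], [0, 0, -0.2], [0, 0, -0.3], [0, 0, -0.4], [0, 0, -0.4], [0, 0, -0.4], [0, 0, -0.3], [0, 0, 0]], claw=[42, 48, 60, 62, 62, 62, 62, 62, 62, 62, 62, 62])

```text
time_s: 13.75
position: [0.5906, 0.1402, 0.1461]
tool_rot: [[-1.0, -0.0, 0.005], [-0.0, 1.0, 0.0], [-0.005, 0.0, -1.0]]
ft_force: [-0.3, -0.1, 0.8]
grip_width: 0.0619
gripper_force: 0.0
```

Request:
arm_command(turn=[[0, 0, 0], [0, 0, 0], [0, 0, 0], [0, 0, 0], [0, 0, 0], [0, 0, 0], [0, 0, 0], [0, 0, 0], [0, 0, 0], [0, 0, 0], [0, 0, 0], [0, 0, 0]], xyz=[[0.1, -0.2, 0], [0.25, -0.5, 0], [0.3, -0.65, 0], [0.3, -0.65, 0], [0.3, -0.65, 0], [0.3, -0.65, 0], [0.3, -0.65, 0], [0.3, -0.65, 0], [0.3, -0.6, 0], [0.25, -0.46, 0], [0, 0, 0], [0, 0, 0]], claw=[80, 80, 80, 80, 80, 80, 80, 80, 80, 80, 80, 80])

```text
time_s: 14.95
position: [0.4539, -0.1431, 0.1427]
tool_rot: [[-1.0, 0.001, -0.001], [0.001, 1.0, 0.001], [0.001, 0.001, -1.0]]
ft_force: [0.5, 0.4, 0.2]
grip_width: 0.0804
gripper_force: 0.0
```

Run:
```python
from h import *
s=env.observe(); print(s["position"],s["ft_force"])
p,d=imaging.get_image("scene"); t,_=imaging.get_image("top")
for c in ("blue","yellow"):
  for ((u,v),r),a in blobs(p,c,50): print(c,round(u),round(v),a,ray("scene",u,v,.085).round(3))
a=cv2.resize(p[130:260,150:500],None,fx=1.4,fy=1.4); b=cv2.resize(t[140:270,180:340],None,fx=1.4,fy=1.4)
cv2.imwrite("pics/a4.png",np.hstack([a,b]))
```

```text
[ 0.45391813 -0.14305301  0.14272306] [0.5356609  0.35744245 0.20381044]
blue 249 211 193.0 [ 0.612 -0.157  0.085]
blue 450 207 920.0 [0.655 0.19  0.085]
blue 253 156 137.5 [ 0.459 -0.142  0.085]
yellow 407 212 474.5 [0.655 0.111 0.085]
yellow 413 182 192.5 [0.584 0.144 0.085]
```

View pics/a4.png

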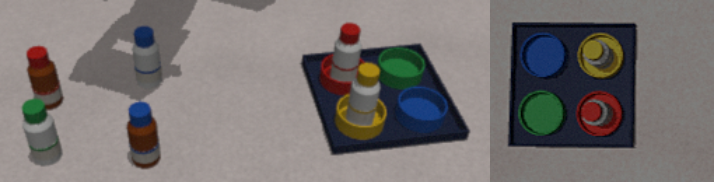

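Red and yellow stand in their own cups (crop ~(345,60) and (365,100); both also seen in the top crop). The gripper is above the white blue-capped bottle (crop (147,55)). Next I grasp it.

Request:
arm_command(turn=[[0, 0, 0], [0, 0, 0], [0, 0, 0], [0, 0, 0], [0, 0, 0], [0, 0, 0], [0, 0, 0], [0, 0, 0], [0, 0, 0], [0, 0, 0], [0, 0, 0], [0, 0, 0]], xyz=[[0, 0, 0.4], [0, 0, 0.4], [0, 0, 0.4], [0, 0, 0.4], [0, 0, 0.38], [0, 0, 0.2], [0, 0, 0], [0, 0, 0], [0, 0, 0], [0, 0, 0], [0, 0, 0], [0, 0, 0]], claw=[80, 80, 80, 80, 80, 80, 80, 36, 34, 34, 34, 34])

```text
time_s: 16.25
position: [0.455, -0.143, 0.0351]
tool_rot: [[-1.0, -0.0, 0.001], [-0.0, 1.0, -0.001], [-0.001, -0.001, -1.0]]
ft_force: [-0.7, 2.3, 6.3]
grip_width: 0.0371
gripper_force: 30.0
```

Request:
arm_command(turn=[[0, 0, 0], [0, 0, 0], [0, 0, 0], [0, 0, 0], [0, 0, 0], [0, 0, 0], [0, 0, 0], [0, 0, 0], [0, 0, 0], [0, 0, 0], [0, 0, 0], [0, 0, 0]], xyz=[[0, 0, -0.2], [0, 0, -0.4], [0, 0, -0.4], [0, 0, -0.4], [0, 0, -0.4], [0, 0, -0.4], [0, 0, -0.4], [-0.08, 0.2, 0], [-0.16, 0.4, 0], [-0.25, 0.6, 0], [-0.25, 0.65, 0], [-0.25, 0.65, 0]], claw=[34, 34, 34, 34, 34, 34, 34, 34, 34, 34, 34, 34])

```text
time_s: 17.45
position: [0.5041, -0.016, 0.1637]
tool_rot: [[-1.0, 0.0, -0.001], [0.0, 1.0, 0.0], [0.001, 0.0, -1.0]]
ft_force: [0.6, -0.4, -0.6]
grip_width: 0.0371
gripper_force: 30.5
```

Request:
arm_command(turn=[[0, 0, 0], [0, 0, 0], [0, 0, 0], [0, 0, 0], [0, 0, 0], [0, 0, 0], [0, 0, 0], [0, 0, 0], [0, 0, 0], [0, 0, 0], [0, 0, 0], [0, 0, 0]], xyz=[[-0.25, 0.65, 0], [-0.25, 0.65, 0], [-0.25, 0.65, 0], [-0.25, 0.65, 0], [-0.25, 0.65, 0], [-0.2, 0.65, 0], [-0.16, 0.5, 0], [-0.1, 0.35, 0], [-0.04, 0.17, 0], [0, 0, 0], [0, 0, 0], [0, 0, 0]], claw=[34, 34, 34, 34, 34, 34, 34, 34, 34, 34, 34, 34])

```text
time_s: 18.65
position: [0.5915, 0.2272, 0.1643]
tool_rot: [[-1.0, 0.001, -0.0], [0.001, 1.0, -0.0], [0.0, -0.0, -1.0]]
ft_force: [0.3, -0.7, -0.5]
grip_width: 0.0364
gripper_force: 30.5
```

Request:
arm_command(turn=[[0, 0, 0], [0, 0, 0], [0, 0, 0], [0, 0, 0], [0, 0, 0], [0, 0, 0], [0, 0, 0], [0, 0, 0], [0, 0, 0], [0, 0, 0]], xyz=[[0, 0, 0.2], [0, 0, 0.4], [0, 0, 0.4], [0, 0, 0.4], [0, 0, 0.4], [0, 0, 0.3], [0, 0, 0.15], [0, 0, 0.08], [0, 0, 0.02], [0, 0, 0]], claw=[34, 34, 34, 34, 34, 34, 34, 34, 34, 34])

```text
time_s: 19.65
position: [0.5919, 0.2281, 0.0473]
tool_rot: [[-1.0, -0.0, 0.001], [-0.0, 1.0, 0.0], [-0.001, 0.0, -1.0]]
ft_force: [0.2, -0.4, -0.6]
grip_width: 0.0367
gripper_force: 30.5
```

Request:
arm_command(turn=[[0, 0, 0], [0, 0, 0], [0, 0, 0], [0, 0, 0], [0, 0, 0]], xyz=[[0, 0, 0.02], [0, 0, 0.02], [0, 0, 0.02], [0, 0, 0.005], [0, 0, 0]], claw=[34, 34, 34, 34, 34])

```text
time_s: 20.15
position: [0.5918, 0.2282, 0.0442]
tool_rot: [[-1.0, -0.0, 0.001], [-0.0, 1.0, 0.0], [-0.001, 0.0, -1.0]]
ft_force: [-1.6, -0.5, 5.6]
grip_width: 0.0365
gripper_force: 31.1
```

Request:
arm_command(turn=[[0, 0, 0], [0, 0, 0], [0, 0, 0], [0, 0, 0], [0, 0, 0], [0, 0, 0], [0, 0, 0], [0, 0, 0], [0, 0, 0], [0, 0, 0], [0, 0, 0], [0, 0, 0]], xyz=[[0, 0, 0], [0, 0, 0], [0, 0, 0], [0, 0, 0], [0, 0, 0], [0, 0, -0.2], [0, 0, -0.3], [0, 0, -0.4], [0, 0, -0.4], [0, 0, -0.4], [0, 0, -0.3], [0, 0, 0]], claw=[42, 48, 60, 62, 62, 62, 62, 62, 62, 62, 62, 62])

```text
time_s: 21.35
position: [0.5926, 0.2283, 0.1465]
tool_rot: [[-1.0, -0.0, 0.005], [-0.0, 1.0, 0.001], [-0.005, 0.001, -1.0]]
ft_force: [1.0, -0.1, -0.4]
grip_width: 0.0619
gripper_force: 0.0
```

Request:
arm_command(turn=[[0, 0, 0], [0, 0, 0], [0, 0, 0], [0, 0, 0], [0, 0, 0], [0, 0, 0], [0, 0, 0], [0, 0, 0], [0, 0, 0], [0, 0, 0], [0, 0, 0], [0, 0, 0]], xyz=[[0, -0.3, 0], [0.02, -0.5, 0], [0.02, -0.65, 0], [0.02, -0.65, 0], [0.02, -0.65, 0], [0.02, -0.65, 0], [0.02, -0.65, 0], [0.02, -0.65, 0], [0.02, -0.65, 0], [0.02, -0.65, 0], [0.02, -0.65, 0], [0.02, -0.65, 0]], claw=[62, 62, 80, 80, 80, 80, 80, 80, 80, 80, 80, 80])

```text
time_s: 22.55
position: [0.5795, -0.139, 0.1425]
tool_rot: [[-1.0, 0.0, -0.002], [0.0, 1.0, 0.001], [0.002, 0.001, -1.0]]
ft_force: [0.1, -0.1, -0.1]
grip_width: 0.0801
gripper_force: 0.0
```

Request:
arm_command(turn=[[0, 0, 0], [0, 0, 0], [0, 0, 0], [0, 0, 0], [0, 0, 0], [0, 0, 0], [0, 0, 0]], xyz=[[0, -0.65, 0], [0, -0.65, 0], [0, -0.65, 0], [0, -0.6, 0], [0, -0.41, 0], [0, 0, 0], [0, 0, 0]], claw=[80, 80, 80, 80, 80, 80, 80])

```text
time_s: 23.25
position: [0.5802, -0.2847, 0.1429]
tool_rot: [[-1.0, 0.0, -0.001], [0.0, 1.0, 0.001], [0.001, 0.001, -1.0]]
ft_force: [-0.2, 0.6, 0.4]
grip_width: 0.0797
gripper_force: 0.0
```

Run:
```python
from h import *
s=env.observe(); print(s["position"],s["ft_force"])
p,d=imaging.get_image("scene"); t,_=imaging.get_image("top")
for c in ("blue","green"):
  for ((u,v),r),a in blobs(p,c,50): print(c,round(u),round(v),a,ray("scene",u,v,.085).round(3))
a=cv2.resize(p[130:260,150:500],None,fx=1.4,fy=1.4); b=cv2.resize(t[140:270,180:340],None,fx=1.4,fy=1.4)
cv2.imwrite("pics/a5.png",np.hstack([a,b]))
```

```text
[ 0.58021341 -0.28469514  0.14288806] [-0.24945109  0.59557879  0.42432727]
blue 250 211 195.0 [ 0.612 -0.157  0.085]
blue 450 207 473.0 [0.656 0.189 0.085]
blue 458 178 171.5 [0.584 0.232 0.085]
green 174 209 158.5 [ 0.585 -0.285  0.085]
green 436 177 602.5 [0.574 0.191 0.085]
```

View pics/a5.png

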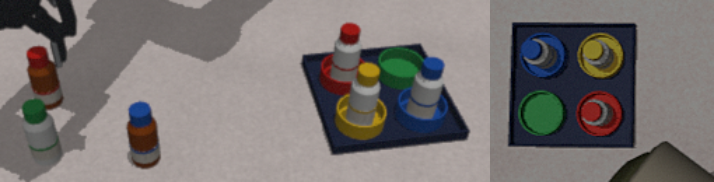

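Red, yellow and blue stand in their cups, with blue at crop (428,90). The green bottle (40,130) and both ambers are where they were. Next I grasp green.

Request:
arm_command(turn=[[0, 0, 0], [0, 0, 0], [0, 0, 0], [0, 0, 0], [0, 0, 0], [0, 0, 0], [0, 0, 0], [0, 0, 0], [0, 0, 0], [0, 0, 0], [0, 0, 0], [0, 0, 0]], xyz=[[0, 0, 0.4], [0, 0, 0.4], [0, 0, 0.4], [0, 0, 0.4], [0, 0, 0.38], [0, 0, 0.2], [0, 0, 0], [0, 0, 0], [0, 0, 0], [0, 0, 0], [0, 0, 0], [0, 0, 0]], claw=[80, 80, 80, 80, 80, 80, 80, 36, 34, 34, 34, 34])

```text
time_s: 24.55
position: [0.5811, -0.285, 0.0357]
tool_rot: [[-1.0, -0.0, 0.001], [-0.0, 1.0, -0.001], [-0.001, -0.001, -1.0]]
ft_force: [0.0, 2.0, 6.3]
grip_width: 0.0371
gripper_force: 30.1
```

Request:
arm_command(turn=[[0, 0, 0], [0, 0, 0], [0, 0, 0], [0, 0, 0], [0, 0, 0], [0, 0, 0], [0, 0, 0], [0, 0, 0], [0, 0, 0], [0, 0, 0], [0, 0, 0], [0, 0, 0]], xyz=[[0, 0, -0.2], [0, 0, -0.4], [0, 0, -0.4], [0, 0, -0.4], [0, 0, -0.4], [0, 0, -0.4], [0, 0, -0.4], [0.03, 0.2, 0], [0.06, 0.4, 0], [0.1, 0.6, 0], [0.1, 0.65, 0], [0.1, 0.65, 0]], claw=[34, 34, 34, 34, 34, 34, 34, 34, 34, 34, 34, 34])

```text
time_s: 25.75
position: [0.5601, -0.1579, 0.1635]
tool_rot: [[-1.0, 0.0, -0.002], [0.0, 1.0, 0.001], [0.002, 0.001, -1.0]]
ft_force: [0.8, -0.7, -1.9]
grip_width: 0.0373
gripper_force: 30.3
```

Request:
arm_command(turn=[[0, 0, 0], [0, 0, 0], [0, 0, 0], [0, 0, 0], [0, 0, 0], [0, 0, 0], [0, 0, 0], [0, 0, 0], [0, 0, 0], [0, 0, 0], [0, 0, 0], [0, 0, 0]], xyz=[[0.1, 0.65, 0], [0.1, 0.65, 0], [0.1, 0.65, 0], [0.1, 0.65, 0], [0.1, 0.65, 0], [0.1, 0.65, 0], [0.1, 0.65, 0], [0.1, 0.65, 0], [0.1, 0.65, 0], [0.1, 0.65, 0], [0.1, 0.6, 0], [0.05, 0.4, 0]], claw=[34, 34, 34, 34, 34, 34, 34, 34, 34, 34, 34, 34])

```text
time_s: 26.95
position: [0.5019, 0.2172, 0.1637]
tool_rot: [[-1.0, -0.002, -0.002], [-0.002, 1.0, -0.0], [0.002, -0.0, -1.0]]
ft_force: [0.6, 0.0, -1.1]
grip_width: 0.037
gripper_force: 30.3
```

Request:
arm_command(turn=[[0, 0, 0], [0, 0, 0], [0, 0, 0], [0, 0, 0]], xyz=[[0, 0.2, 0], [0, 0.07, 0], [0, 0, 0], [0, 0, 0]], claw=[34, 34, 34, 34])

```text
time_s: 27.35
position: [0.5037, 0.2278, 0.1644]
tool_rot: [[-1.0, 0.001, -0.0], [0.001, 1.0, -0.0], [0.0, -0.0, -1.0]]
ft_force: [0.2, -0.7, -1.4]
grip_width: 0.037
gripper_force: 30.3
```

Request:
arm_command(turn=[[0, 0, 0], [0, 0, 0], [0, 0, 0], [0, 0, 0], [0, 0, 0], [0, 0, 0], [0, 0, 0], [0, 0, 0], [0, 0, 0], [0, 0, 0]], xyz=[[0, 0, 0.2], [0, 0, 0.4], [0, 0, 0.4], [0, 0, 0.4], [0, 0, 0.4], [0, 0, 0.3], [0, 0, 0.15], [0, 0, 0.08], [0, 0, 0.02], [0, 0, 0]], claw=[34, 34, 34, 34, 34, 34, 34, 34, 34, 34])

```text
time_s: 28.35
position: [0.5039, 0.2286, 0.0475]
tool_rot: [[-1.0, 0.0, 0.001], [0.0, 1.0, 0.0], [-0.001, 0.0, -1.0]]
ft_force: [-0.1, -0.1, -1.2]
grip_width: 0.037
gripper_force: 30.3
```

Request:
arm_command(turn=[[0, 0, 0], [0, 0, 0], [0, 0, 0], [0, 0, 0]], xyz=[[0, 0, 0.02], [0, 0, 0.02], [0, 0, 0.01], [0, 0, 0]], claw=[34, 34, 34, 34])

```text
time_s: 28.75
position: [0.5037, 0.2286, 0.0447]
tool_rot: [[-1.0, -0.0, 0.0], [-0.0, 1.0, 0.0], [-0.0, 0.0, -1.0]]
ft_force: [0.2, 0.2, -0.6]
grip_width: 0.0371
gripper_force: 30.4
```

Request:
arm_command(turn=[[0, 0, 0], [0, 0, 0], [0, 0, 0]], xyz=[[0, 0, 0.01], [0, 0, 0.01], [0, 0, 0]], claw=[34, 34, 34])

```text
time_s: 29.05
position: [0.5038, 0.2287, 0.0447]
tool_rot: [[-1.0, -0.0, 0.001], [-0.0, 1.0, 0.0], [-0.001, 0.0, -1.0]]
ft_force: [-3.8, -0.8, 10.1]
grip_width: 0.0373
gripper_force: 31.2
```

Green is in contact with its cup floor. I release it, rise, and back away.

Request:
arm_command(turn=[[0, 0, 0], [0, 0, 0], [0, 0, 0], [0, 0, 0], [0, 0, 0], [0, 0, 0], [0, 0, 0], [0, 0, 0], [0, 0, 0], [0, 0, 0], [0, 0, 0], [0, 0, 0]], xyz=[[0, 0, -0.01], [0, 0, 0], [0, 0, 0], [0, 0, 0], [0, 0, 0], [0, 0, -0.2], [0, 0, -0.3], [0, 0, -0.4], [0, 0, -0.4], [0, 0, -0.4], [0, 0, -0.4], [0, 0, -0.4]], claw=[42, 48, 60, 62, 62, 62, 62, 62, 62, 62, 62, 62])

```text
time_s: 30.25
position: [0.5035, 0.2286, 0.1707]
tool_rot: [[-1.0, -0.0, 0.001], [-0.0, 1.0, 0.0], [-0.001, 0.0, -1.0]]
ft_force: [0.0, 0.7, -0.2]
grip_width: 0.062
gripper_force: 0.0
```

Request:
arm_command(turn=[[0, 0, 0], [0, 0, 0], [0, 0, 0], [0, 0, 0], [0, 0, 0], [0, 0, 0], [0, 0, 0], [0, 0, 0], [0, 0, 0], [0, 0, 0]], xyz=[[0.2, 0.2, -0.2], [0.4, 0.4, 0], [0.4, 0.4, 0], [0.4, 0.4, 0], [0.4, 0.4, 0], [0.4, 0.4, 0], [0.4, 0.4, 0], [0.2, 0.2, 0], [0, 0, 0], [0, 0, 0]], claw=[62, 62, 62, 62, 62, 62, 62, 62, 62, 62])

```text
time_s: 31.25
position: [0.3638, 0.3683, 0.1791]
tool_rot: [[-1.0, -0.0, 0.0], [-0.0, 1.0, -0.0], [-0.0, -0.0, -1.0]]
ft_force: [0.4, 0.0, 0.4]
grip_width: 0.0618
gripper_force: 0.0
```

Run:
```python
from h import *
s=env.observe(); print(s["time_s"],s["position"],s["ft_force"])
p,d=imaging.get_image("scene"); t,_=imaging.get_image("top")
for c in HUE:
  for ((u,v),r),a in blobs(t,c,50): print(c,round(u),round(v),a,ray("top",u,v,.092).round(3))
a=cv2.resize(p[130:260,150:500],None,fx=1.4,fy=1.4); b=cv2.resize(t[140:270,180:340],None,fx=1.4,fy=1.4)
cv2.imwrite("pics/a6.png",np.hstack([a,b]))
```

```text
31.25 [0.36383962 0.36833191 0.17908517] [0.42427132 0.04260484 0.4399849 ]
red 471 233 136.5 [ 0.476 -0.287  0.092]
red 257 221 780.0 [0.501 0.131 0.092]
red 402 62 1935.0 [ 0.818 -0.157  0.092]
yellow 258 179 754.5 [0.583 0.13  0.092]
green 216 220 759.5 [0.502 0.214 0.092]
blue 217 178 762.0 [0.585 0.213 0.092]
blue 403 167 127.0 [ 0.606 -0.157  0.092]
```

View pics/a6.png

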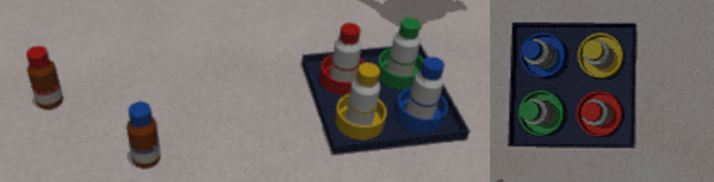

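All four kit bottles stand upright in the matching cups (top crop (540,52), (600,52), (540,112), (600,112)). Both ambers are unmoved and the arm is clear, so I hand the job in.

```bash
python3 -c "
from rig import env
print(env.close_job())"
```

```text
the job is handed in; nothing more can be done
None
```

All four white kit bottles were set down upright in the cups matching their caps, both amber bottles were left standing where they were, and the job was handed in at about 31 s of the 106 s allowed.

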